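Run the reading lens to its marked stop

ROBOT

A 6-joint arm with a two-finger parallel gripper is mounted at the origin on the work surface. World frame = base frame: x ahead of the robot, y to its left, z up, the work surface at z = 0. Lengths are in m, angles in rad, forces in N, time in s.
With the tool pointing down it reaches from about 0.35 to 0.975 m from the base axis. Payload 17.4 kg.
Tool frame: the origin (TCP) lies between the finger pads; the fingertips stand 11 mm ahead of it and the grasp point (between the pads) lies 8 mm behind it; z points along the fingers, y is the line along which they close (so a half turn about z gives the same grasp; the last joint's range is limited). The gripper opens to 85 mm and grips with 20 to 120 N. Pads are 22 mm wide; open, the fingers measure 114 mm over their backs; the gripper's body (76 mm by 85 mm) begins 54 mm behind the grasp point. The pads swing forward as they close: fully open they stand 13 mm farther back than shut.
Start: joints at [1.148, 0.116, 1.442, -0, 1.584, -0.038], TCP at [0.253, 0.626, 0.242] pointing down, gripper open.
Joint ranges: [-2.83, 2.83], [-0.83, 2.19], [0.07, 2.5], [-1.14, 4.28], [0.01, 3], [-2.97, 2.97]. Speed limits (rad/s): [1.89, 1.89, 2.22, 3.14, 3.14, 3.14].

INTERFACE

Orientations are given as a unit quaternion [w, x, y, z].
In Python, from workcell import manip, cams, close_job gives the robot as it stands.
- The arm moves only by the tool send_rows, never from a script. Its argument "motion" is a list that holds one entry, the list of rows, each a list of 7 numbers: the finger opening in mm, from 0 to 85.4, then the shift along the tool's x, y, z in mm, then the turn, a rotation vector about the tool's x, y, z in rad. A call has 1 to 20 rows; each row shifts and turns the commanded pose from where the row before left it, along the tool's axes as they then stand; what a row does not reach is not made up. A row lasts 1/10 s, in which the tool goes at most 50 mm and 8.59 degrees, less where a joint would pass 70% of its speed; a pose out of reach is approached as far as the arm can. A call with a gripper value outside its range is refused whole. The fingers move at their own pace and stop on an object; the grip force is fixed at half the most. Time passes only in rows, so rows that do not move let the fingers close. It gives the time, the measured TCP pose, the force, the opening and the grip force at its end, in the units of the state.
- manip.observe(): the state, without advancing time (a new reading comes with each control period).
- cams.capture(name): name is "side" or "top"; returns a dict with "image" (480x640x3 uint8, blue, green, red), "depth" (480x640 float32, m along the optical axis (not along the pixel's ray), 0 where there is no reading), "fx", "fy", "cx", "cy" (pixels), "k1" (the pictures are not rectified: a ray, as slopes to the right and down, at radius r is drawn at 1 + k1 r^2 times it, then the intrinsics apply), "cam_to_world" (4x4, takes a point from camera to world coordinates). Camera axes: x right, y down, z forward; pixel columns grow to the right and rows downward; lengths in m; the calibration is good to about 2 mm. A picture is of the moment at which its call begins.
- close_job(): hands the job in; it is judged then, once.
The state is a dict: "t": time; "joint_pos": joint angles; "dq": joint speeds; "joint_efforts": joint torques, N m; "position": TCP position; "tcp_rot": TCP orientation; "ft_force": force on the tool from outside, world axes, zero at the start; "moment": the same for the moment, N m; "width": opening from 0.0 (shut) to 1.0 (fully open); "grip_force": force on a finger pad.
Only numpy, scipy, OpenCV 4.12 (cv2) and the standard library are available. Lean on these libraries where they do the work, as an engineer would, in place of code of your own. Each camera call takes 0.05 s, during which the arm holds its last target. There are 200 camera calls.

TASK

Bring the reading lens to its set place on the rail: with closed fingertips press down the rubber thumb pad in the middle of the carriage to free its brake and, keeping it pressed, push the carriage along until it bears on the marked stop, the one with the cone and the flat tongue. Then let the pad come up and move clear. Do not drag the carriage against its brake, do not touch the lens, and leave the loose weights and tools where they are.

Things in the scene. Friction and masses are not known exactly. Their poses are not given: they have to be found in the camera images.
- rail: Lens rail, fixed to the table: a green plinth 90 mm wide, 460 mm long and 12 mm high with two steel rods along it (rod tops 32 mm up). Origin at the centre of the plinth's underside; its y axis runs along the rail, z up, its x axis points away from the robot side (to the side where the gauges stand). End blocks 46 mm high lie at y = +-218 mm.
- carriage: Aluminium carriage, 60 mm wide (rail x), 78 mm long (rail y); moves only along it. Origin mid-underside, 21 mm above the table; axes as the rail's. At each end of its length an upright ridge 13 mm thick crosses its width, tops 56 mm above the table, 52 mm apart inside; the thumb pad lies between. Slides with about 1 N once freed; with the pad up a friction brake holds it against about 30 N.
- carriage_mid (a point): Centre of the top face of the carriage's thumb pad when the pad is up, 46 mm above the table, midway between the ridges. It travels with the carriage but does not sink with the pad.
- pad (a joint): Depth in m by which the black rubber thumb pad (44 x 44 mm, mid-carriage) is pressed: about 0 = up, brake on; 0.005 = right down. Sprung: begins to sink at about 6 N straight down, right down at 8.5 N. From about 1 mm down the brake is off; let go, it rises by itself and the brake holds again. The carriage deck around it lies 8 mm below the raised pad's top.
- stop_marked_mid (a point): Marked stop, at either end of the rail: a fixed steel bar across it, 60 mm (rail x) by 18 mm (rail y), top 48 mm above the table. On it stands a steel cone 22 mm wide, 28 mm high; a flat tongue 30 mm wide juts 44 mm from its robot side, tops level. Point: over the rail's centre line, mid-bar, 46 mm up. With the carriage bearing on it, this point and carriage_mid are 48 mm apart.
- stop_plain_mid (a point): Plain stop at the other end: the same steel bar with neither cone nor tongue; point as on the marked stop.
- lens: Reading lens carried on the carriage's far (rail +x) side: a glass disc in a black ring 48 mm in diameter, upright across the rail's x axis, 56 mm from the rail's centre line, top 87 mm above the table, on a 12 mm wide bracket. Origin on the rail's centre line, 21 mm above the table.
- weight_small: Loose steel disc weight 48 mm in diameter, 36 mm high with its knob, in front of the rail (robot side). Origin under its centre.
- weight_large: Loose steel disc weight 68 mm in diameter, 38 mm high with its knob, in front of the rail (robot side). Origin under its centre.
- adapter: Loose brass adapter, 28 mm in diameter, 34 mm high, standing behind the rail between the gauges. Origin under its centre.
- wrench: Loose wrench lying to the right of the rail. Origin under its middle.
- screwdriver: Loose screwdriver with a black handle lying to the left of the rail. Origin under its middle.
- oil: Loose amber bottle, 52 mm in diameter, 120 mm high, to the right near the robot. Origin under its centre.
- cup: Loose white cup, 70 mm in diameter, 60 mm high, to the left near the robot. Origin under its centre.
- gauge_a: Fixed gauge with a black case about 92 mm wide, tilted back on a green round foot, about 110 mm high, behind the rail on its +y half. Origin under the foot's centre.
- gauge_b: The same kind of gauge behind the rail's -y half.

How it is judged:
By the outcome, as a careful person would: the job done as asked, in the order asked, and still so for the second after the job is handed in, with the robot touching nothing.
It also fails if it takes over 35 s, if anything falls off the work surface, if the arm or the gripper's body presses on something with over 40 N, if the wrist force passes 120 N, or if a joint passes its speed limit or range.

## Working session

There is one attempt and no reset: what is moved stays moved. The work goes in short steps, Python scripts to look and compute and a tool call to move; the robot and the scene stay as the last step left them, time stands still between calls to the robot, and variables do not carry over. Pictures are saved under pics/ and viewed, at most 10 in all, crops included, and the job is handed in when it is done.

Besides the shell and the picture viewer there is one more tool, called after "Request:" as name([rows], argument=value, ...), one row to a line, values as JSON. send_rows: Moves the arm, as the interface text tells. Its arguments: {"type":"object","properties":{"motion":{"type":"array","items":{"type":"array","items":{"type":"array","items":{"type":"number"}}}}},"required":["motion"]}

```bash
mkdir -p pics; cat > h.py <<'E'
import numpy as np, cv2
from workcell import manip, cams, close_job
def shot(n,f):
    c=cams.capture(n); cv2.imwrite(f'pics/{f}.png',c['image']); np.savez(f'{f}.npz',**c); return c
def px(c,u,v,z=None):
    x=(u-c['cx'])/c['fx'];y=(v-c['cy'])/c['fy'];a,b=x,y
    for _ in range(20):
        s=1+c['k1']*(a*a+b*b);a,b=x/s,y/s
    T=c['cam_to_world'];r=T[:3,:3]@np.array([a,b,1.]);o=T[:3,3]
    if z is None:
        d=c['depth'][int(round(v)),int(round(u))]; return o+d*r
    return o+r*(z-o[2])/r[2]
E
python3 - <<'E'
from h import *
shot('top','top0');shot('side','side0');print(manip.observe())
E
```

```text
{'t': 0.1, 'joint_pos': array([ 1.14821117e+00,  1.16469822e-01,  1.44220868e+00, -1.21082933e-05,
        1.58402553e+00, -3.77778948e-02]), 'dq': array([ 0.00124563, -0.00042642, -0.00138858, -0.00144006, -0.00049582,
       -0.0004993 ]), 'joint_efforts': array([ 3.06274982e-03, -7.33673429e+01, -6.33785105e+01, -1.00702885e-04,
        5.18196626e-03, -1.38006521e-05]), 'position': array([0.25331093, 0.62548647, 0.24160821]), 'tcp_rot': array([-1.20888878e-04,  1.91218770e-01,  9.81547285e-01, -5.42414114e-04]), 'ft_force': array([-0.393958  , -0.43846366,  0.60068626]), 'moment': array([ 0.04221145, -0.06879855,  0.01651571]), 'grip_force': 0.0, 'width': 1.0001789427533776}
```

View pics/top0.png

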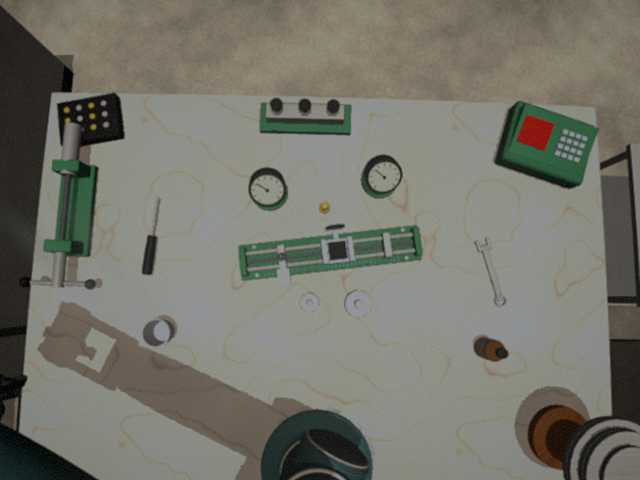

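View pics/side0.png

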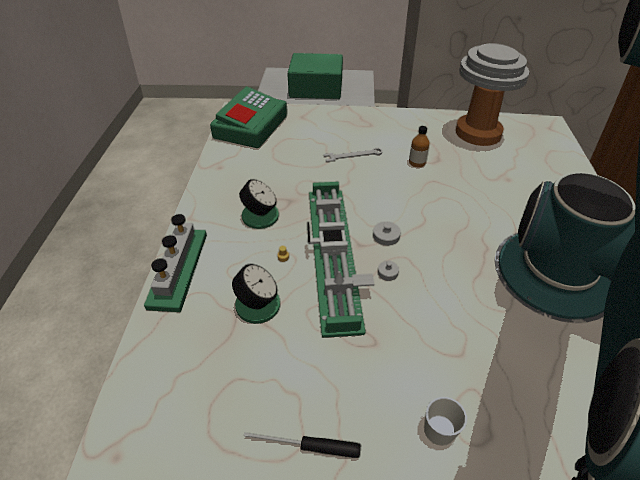

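The top view shows the rail from (240,262) to (422,243), with the pad at about (337,250). The marked stop, with its tongue, is on the left (+y) at about (281,258), and the plain stop is at (387,245). I'll enlarge this area.

```bash
python3 - <<'E'
import cv2
i=cv2.imread('pics/top0.png')[210:300,230:430]
cv2.imwrite('pics/c0.png',cv2.resize(i,None,fx=4,fy=4,interpolation=cv2.INTER_CUBIC))
E
```

```text
(no output)
```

View pics/c0.png

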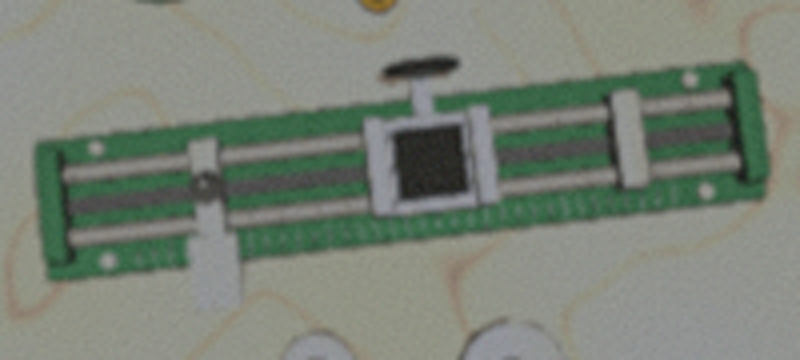

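The crop shows the pad centre at (431,162), the marked bar with cone at (206,187), and the plain bar at (630,138). The lens is at (420,67), on the far side.

```bash
python3 - <<'E'
from h import *
c=np.load('top0.npz')
f=lambda x,y,z=None: px(c,(x+.5)/4-.5+230,(y+.5)/4-.5+210,z)
P=f(431,162,.046);S=f(206,187,.048);Q=f(630,138,.048)
print(P,f(431,162));print(S,f(206,200),Q,f(630,138))
e1=f(55,208,.046);e2=f(745,123,.046);print('ends',e1,e2,np.linalg.norm(e1-e2))
d=(S-Q);print(np.linalg.norm(d),'yaw of rail y',np.degrees(np.arctan2(d[1],d[0])))
d=(e1-e2);print('yaw',np.degrees(np.arctan2(d[1],d[0])))
print('P-S',np.linalg.norm((P-S)[:2]))
from scipy.spatial.transform import Rotation as R
q=manip.observe()['tcp_rot'];print(R.from_quat(q,scalar_first=True).as_matrix().round(3))
E
```

```text
[ 0.52779013 -0.03919068  0.046     ] [ 0.52789416 -0.03924297  0.0449752 ]
[0.50892203 0.0982981  0.048     ] [0.5003134  0.09737615 0.05640463] [ 0.54534255 -0.16146875  0.048     ] [ 0.54516094 -0.16121318  0.04953576]
ends [0.49395773 0.19046629 0.046     ] [ 0.55663215 -0.23325672  0.046     ] 0.4283331303537933
0.2623075868087561 yaw of rail y 97.98111035623363
yaw 98.41382209752447
P-S 0.13877740964266144
[[-0.927  0.375 -0.   ]
 [ 0.375  0.927 -0.001]
 [ 0.    -0.001 -1.   ]]
```

The rail is turned by about +8.2° and the carriage has about 91 mm to go toward +y. I'll shut the fingers, align tool y with the rail, and go above the pad.

Request:
send_rows([
  [[0,0,0,0,0,0,-0.132],[0,0,0,0,0,0,-0.132],[0,0,0,0,0,0,-0.132],[0,0,0,0,0,0,-0.131],[0,-11,-43.5,0,0,0,0],[0,-11,-43.5,0,0,0,0],[0,-11,-43.5,0,0,0,0],[0,-11,-43.5,0,0,0,0],[0,-11,-43.5,0,0,0,0],[0,-11,-43.5,0,0,0,0],[0,-11,-43.5,0,0,0,0],[0,-11,-43.5,0,0,0,0],[0,-11,-43.5,0,0,0,0],[0,-11,-43.5,0,0,0,0],[0,-11,-43.5,0,0,0,0],[0,-11,-43.5,0,0,0,0],[0,-11,-43.5,0,0,0,0],[0,-11,-43.5,0,0,0,0],[0,-11,-43.5,0,0,0,0],[0,-11,-43.5,0,0,0,0]],
])

```text
t: 2.1
position: [0.5265, -0.0403, 0.2422]
tcp_rot: [0.0, -0.071, 0.997, 0.0]
ft_force: [1.0, 1.6, 0.7]
width: 0.001
grip_force: 0.0
```

```bash
cat > st.py <<'E'
from h import *
from scipy.spatial.transform import Rotation as R
s=manip.observe();M=R.from_quat(s['tcp_rot'],scalar_first=True).as_matrix()
print('t',s['t'],s['position'].round(4),'F',s['ft_force'].round(2),'w',s['width'],'yaw y',np.degrees(np.arctan2(M[1,1],M[0,1])),'tilt',M[:,2].round(4))
d=np.array([.528,-.039,.057])-s['position'];print('tool shift to pad top mm',(M.T@d*1000).round(1))
E
python3 st.py
```

```text
t 2.1 [ 0.5265 -0.0403  0.2422] F [0.95 1.59 0.66] w 0.000666520515002869 yaw y 98.13403144981677 tilt [ 1.e-04  1.e-04 -1.e+00]
tool shift to pad top mm [ -1.7   1.1 185.2]
```

Next I go down to about 20 mm above the pad and look.

Request:
send_rows([
  [[0,-1.5,1,40,0,0,0],[0,0,0,40,0,0,0],[0,0,0,40,0,0,0],[0,0,0,30,0,0,0],[0,0,0,15,0,0,0],[0,0,0,0,0,0,0],[0,0,0,0,0,0,0]],
])

```text
t: 2.8
position: [0.5282, -0.0372, 0.0786]
tcp_rot: [0.001, -0.071, 0.997, -0.0]
ft_force: [0.4, -0.5, 0.5]
width: 0.002
grip_force: 0.0
```

```bash
python3 st.py; python3 - <<'E'
from h import *
a=shot('side','s1')['image'][170:320,270:420]; b=shot('top','t1')['image'][200:320,250:410]
cv2.imwrite('pics/c1.png',np.hstack([cv2.resize(a,(400,400),interpolation=2),cv2.resize(b,(400,300),interpolation=2) if 0 else cv2.copyMakeBorder(cv2.resize(b,(400,300),interpolation=2),0,100,0,0,0)]))
E
```

```text
t 2.8 [ 0.5282 -0.0372  0.0786] F [ 0.38 -0.46  0.53] w 0.00171444405132629 yaw y 98.14926592264636 tilt [ 1.1e-03 -1.0e-04 -1.0e+00]
tool shift to pad top mm [ 0.4 -1.7 21.6]
```

View pics/c1.png

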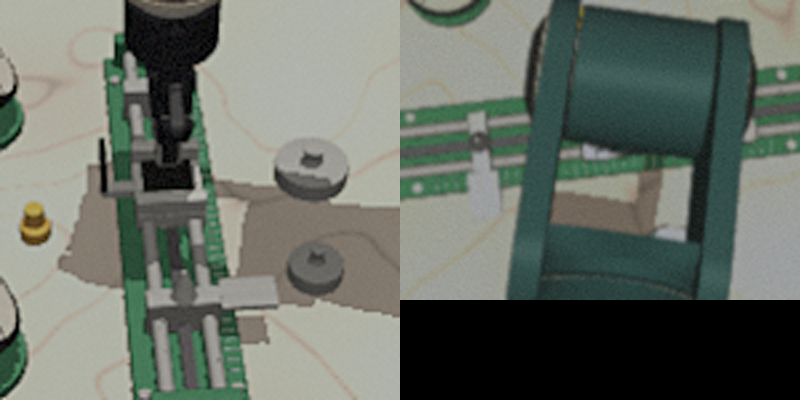

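The side view, left half, shows the shut fingertips at (168,155) over the black pad at (168,178) and between the ridges, with the lens clear at (103,165). Now I go down toward contact.

Request:
send_rows([
  [[0,0,-1.5,10,0,0,0],[0,0,0,7,0,0,0],[0,0,0,2,0,0,0],[0,0,0,0,0,0,0],[0,0,0,0,0,0,0]],
])

```text
t: 3.4
position: [0.5279, -0.0387, 0.0584]
tcp_rot: [0.0, -0.071, 0.997, -0.0]
ft_force: [-0.3, 1.0, -0.9]
width: 0.001
grip_force: 0.0
```

Request:
send_rows([
  [[0,0,0,1.5,0,0,0],[0,0,0,0,0,0,0],[0,0,0,0,0,0,0]],
])

```text
t: 3.7
position: [0.528, -0.0387, 0.0573]
tcp_rot: [0.0, -0.071, 0.997, -0.0]
ft_force: [-0.8, -0.3, 5.4]
width: -0.002
grip_force: 2.4
```

Request:
send_rows([
  [[0,0,0,1,0,0,0],[0,0,0,0,0,0,0],[0,0,0,0,0,0,0]],
])

```text
t: 4.0
position: [0.528, -0.0387, 0.0564]
tcp_rot: [0.0, -0.071, 0.997, -0.0]
ft_force: [-2.2, 0.2, 6.1]
width: 0.003
grip_force: 3.2
```

Request:
send_rows([
  [[0,0,0,1.5,0,0,0],[0,0,0,0,0,0,0],[0,0,0,0,0,0,0]],
])

```text
t: 4.3
position: [0.5281, -0.0387, 0.0549]
tcp_rot: [0.0, -0.071, 0.997, -0.0]
ft_force: [-2.9, 0.6, 6.5]
width: -0.002
grip_force: 3.5
```

Request:
send_rows([
  [[0,0,0,1.5,0,0,0],[0,0,0,0,0,0,0],[0,0,0,0,0,0,0]],
])

```text
t: 4.6
position: [0.5281, -0.0387, 0.0535]
tcp_rot: [0.0, -0.071, 0.997, -0.0]
ft_force: [-3.0, -0.2, 7.3]
width: 0.006
grip_force: 3.9
```

The pad is about 3.8 mm down at 7.3 N, so the brake should be off. I'll push gently along +y.

Request:
send_rows([
  [[0,0,1,0,0,0,0],[0,0,2,0,0,0,0],[0,0,3,0,0,0,0],[0,0,4,0,0,0,0],[0,0,4,0,0,0,0],[0,0,3,0,0,0,0],[0,0,2,0,0,0,0],[0,0,1,0,0,0,0]],
])

```text
t: 5.4
position: [0.5253, -0.0189, 0.0536]
tcp_rot: [0.0, -0.071, 0.997, -0.0]
ft_force: [-3.3, -2.1, 7.9]
width: 0.003
grip_force: 3.9
```

```bash
python3 st.py; python3 - <<'E'
from h import *
a=shot('side','s2')['image'][170:320,270:420]
cv2.imwrite('pics/c2.png',cv2.resize(a,(600,600),interpolation=2))
E
```

```text
t 5.4 [ 0.5253 -0.0189  0.0536] F [-3.32 -2.09  7.9 ] w 0.002575355257607134 yaw y 98.15616004447207 tilt [ 9.e-04 -4.e-04 -1.e+00]
tool shift to pad top mm [  0.2 -20.3  -3.4]
```

View pics/c2.png

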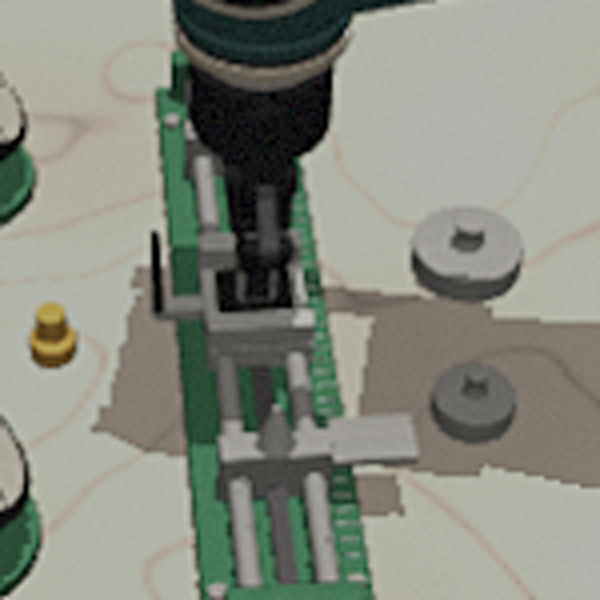

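The carriage has come along: its near ridge is now at (262,335), and the fingertips are still mid-pad at (260,298). I'll go on toward the stop.

Request:
send_rows([
  [[0,0,2,0,0,0,0],[0,0,4,0,0,0,0],[0,0,5,0,0,0,0],[0,0,5,0,0,0,0],[0,0,5,0,0,0,0],[0,0,5,0,0,0,0],[0,0,5,0,0,0,0],[0,0,5,0,0,0,0],[0,0,5,0,0,0,0],[0,0,5,0,0,0,0],[0,0,5,0,0,0,0],[0,0,5,0,0,0,0],[0,0,4,0,0,0,0],[0,0,2,0,0,0,0],[0,0,1,0,0,0,0],[0,0,0,0,0,0,0]],
])

```text
t: 7.05
position: [0.5164, 0.0436, 0.0536]
tcp_rot: [0.001, -0.071, 0.997, -0.0]
ft_force: [-1.8, 0.6, 7.9]
width: -0.0
grip_force: 3.9
```

Request:
send_rows([
  [[0,0,1,0,0,0,0],[0,0,1,0,0,0,0],[0,0,1,0,0,0,0],[0,0,1,0,0,0,0]],
])

```text
t: 7.45
position: [0.5159, 0.0474, 0.0536]
tcp_rot: [0.001, -0.071, 0.997, -0.0]
ft_force: [-1.0, -0.9, 8.2]
width: -0.002
grip_force: 3.9
```

Request:
send_rows([
  [[0,0,1,0,0,0,0],[0,0,1,0,0,0,0],[0,0,0,0,0,0,0]],
])

```text
t: 7.75
position: [0.5156, 0.0495, 0.0536]
tcp_rot: [0.001, -0.071, 0.997, -0.0]
ft_force: [-1.4, -0.1, 7.9]
width: 0.003
grip_force: 3.9
```

Request:
send_rows([
  [[0,0,1,0,0,0,0],[0,0,1,0,0,0,0],[0,0,0,0,0,0,0]],
])

```text
t: 8.05
position: [0.5154, 0.0512, 0.0536]
tcp_rot: [0.001, -0.071, 0.997, -0.0]
ft_force: [-1.1, -3.4, 8.1]
width: -0.001
grip_force: 3.8
```

Request:
send_rows([
  [[0,0,1,0,0,0,0],[0,0,0,0,0,0,0],[0,0,0,0,0,0,0]],
])

```text
t: 8.35
position: [0.5154, 0.052, 0.0537]
tcp_rot: [0.001, -0.071, 0.997, -0.0]
ft_force: [0.0, -4.3, 6.7]
width: -0.001
grip_force: 3.8
```

Request:
send_rows([
  [[0,0,1,0,0,0,0],[0,0,0,0,0,0,0],[0,0,0,0,0,0,0]],
])

```text
t: 8.65
position: [0.5153, 0.053, 0.0537]
tcp_rot: [0.001, -0.071, 0.997, -0.0]
ft_force: [0.6, -3.9, 7.5]
width: -0.001
grip_force: 3.8
```

```bash
python3 st.py; python3 - <<'E'
from h import *
a=shot('side','s3')['image'][200:300,290:390]
cv2.imwrite('pics/c3.png',cv2.resize(a,(600,600),interpolation=2))
E
```

```text
t 8.65 [0.5153 0.053  0.0537] F [ 0.57 -3.91  7.54] w -0.0009949752849885197 yaw y 98.14632510416577 tilt [ 1.8e-03 -8.0e-04 -1.0e+00]
tool shift to pad top mm [  0.5 -92.9  -3.2]
```

View pics/c3.png

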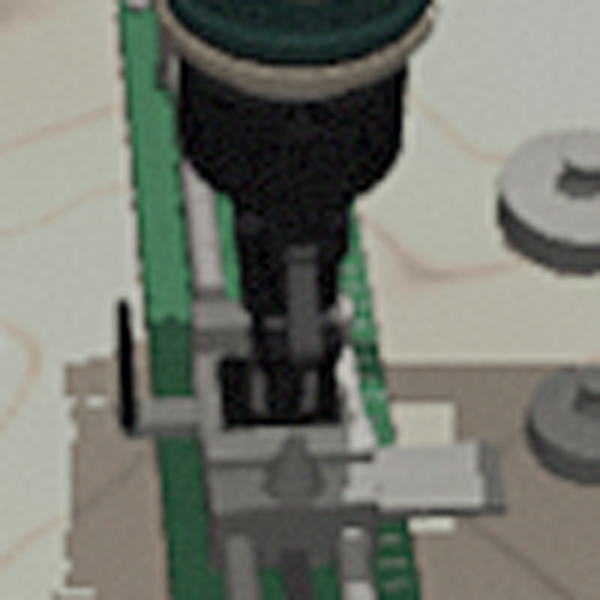

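The carriage's ridge at (285,440) is up against the marked bar at (290,480), with no gap visible. The push force has levelled off at about 4 N, against about 1 N while sliding, so it is bearing on the stop. I'll press on a little more, then lift straight up.

Request:
send_rows([
  [[0,0,1,0,0,0,0],[0,0,1,0,0,0,0],[0,0,0,0,0,0,0],[0,0,0,-1,0,0,0],[0,0,0,-2,0,0,0],[0,0,0,-2,0,0,0],[0,0,0,-5,0,0,0],[0,0,0,-15,0,0,0],[0,0,0,-30,0,0,0],[0,0,0,-45,0,0,0],[0,0,0,-45,0,0,0],[0,0,0,-30,0,0,0],[0,20,0,0,0,0,0],[0,40,0,0,0,0,0],[0,40,0,0,0,0,0],[0,20,0,0,0,0,0],[0,0,-45,0,0,0,0],[0,0,-45,0,0,0,0],[0,0,-45,0,0,0,0],[0,0,-45,0,0,0,0]],
])

```text
t: 10.7
position: [0.4207, -0.1415, 0.2292]
tcp_rot: [0.001, -0.071, 0.997, -0.0]
ft_force: [1.5, 0.2, -0.4]
width: -0.002
grip_force: 0.0
```

Request:
send_rows([
  [[0,0,-45,0,0,0,0],[0,0,-45,0,0,0,0],[0,0,-20,0,0,0,0],[0,0,0,0,0,0,0],[0,0,0,0,0,0,0]],
])

```text
t: 11.2
position: [0.4365, -0.2487, 0.2283]
tcp_rot: [0.0, -0.071, 0.998, 0.0]
ft_force: [0.3, -0.7, 0.1]
width: 0.003
grip_force: 0.0
```

```bash
python3 st.py; python3 - <<'E'
from h import *
a=shot('side','s4')['image'][200:300,290:390]; b=shot('top','t4')['image'][210:310,230:330]
cv2.imwrite('pics/c4.png',np.hstack([cv2.resize(x,(400,400),interpolation=2) for x in (a,b)]))
E
```

```text
t 11.2 [ 0.4365 -0.2487  0.2283] F [ 0.32 -0.72  0.1 ] w 0.0034960557686603585 yaw y 98.10211167332601 tilt [ 0.e+00  3.e-04 -1.e+00]
tool shift to pad top mm [-120.2  194.6  171.4]
```

View pics/c4.png

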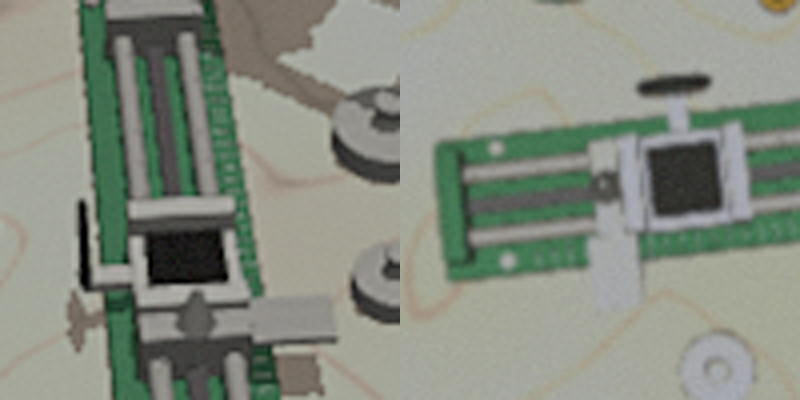

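In the top view, right half, the carriage bears on the marked bar. Pad centre (685,177) to bar centre (606,187) is about 48.8 mm, where 48 is expected. The pad looks raised and the small weight hasn't been disturbed.

```bash
python3 -c "
from workcell import close_job
print(close_job())"
```

```text
the job is handed in; nothing more can be done
None
```

The job is handed in: the carriage bears on the marked stop (about 48.8 mm measured by camera, 48 expected), the pad has been let up, and the arm is clear after about 11 s.

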